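# Find the stamped parts crate and push it over the dispatch line

### The arm

A 7-joint arm with a two-finger parallel gripper is mounted at the origin on a cart in front of the work surface, level with it; the furniture and walls round the work are solid. World frame = base frame: x ahead of the robot, y to its left, z up, the work surface at z = 0. Lengths are in m, angles in degrees, forces in N, time in s.
With the tool pointing down it reaches from about 0.4 to 0.85 m from the base axis. Payload 4.4 kg.
Tool frame: the origin (TCP) lies at the very end of the fingers, on their centre line; the grasp point (between the pads) lies manip.hold_point_z behind it (manip.hold_point_z is the distance from the TCP to the grasp point, in m); z points along the fingers, y is the direction in which the jaws open and shut (so a half turn about z gives the same grasp; the last joint's range is limited). The gripper opens to 94 mm and grips with 3 to 60 N. Pads are 16 mm wide; open, the fingers measure 119 mm over their backs; the gripper's body (75 mm by 177 mm) begins 78 mm behind the grasp point.
Start: joints at [68.938, 36.005, 2.206, 86.941, -1.547, 57.084, -1.146], TCP at [0.193, -0.621, 0.205] pointing down, gripper open.
Joint ranges: [-175.42, 175.42], [-21.48, 121.26], [-71.46, 75.88], [10.55, 141.38], [-63.04, 243.04], [13.31, 113.54], [-168.57, 168.57]. Speed limits (degrees/s): [147.25, 147.25, 180, 180, 180, 180, 180].

### API

Orientations are given as [roll, pitch, yaw] about the fixed x, y, z axes, in that order (R = Rz(yaw) Ry(pitch) Rx(roll)).
In Python, from plant import manip gives the robot as it stands.
- The arm moves only by the shell command python3 -m crank 'ROWS'. ROWS is JSON, a list of rows, each a list of 3 entries, a list of its own where there are three numbers: the turn, a rotation vector about the tool's x, y, z in rad, then the shift along the tool's x, y, z in mm, then the opening, from 0 (shut) to 1 (fully open). A call has 1 to 8 rows; each row shifts and turns the pose as measured when the row begins, along the tool's axes as they then stand; what a row does not reach is not made up. A row lasts 1/8 s, in which the tool goes at most 62.5 mm and 10.7 degrees, less where a joint would pass 70% of its speed; a pose out of reach is approached as far as the arm can. A call is refused whole if a number of a shift passes 62.5 or a number of a turn 0.188, either way. A call with a gripper value outside its range is refused whole. The fingers move at their own pace and stop on an object; the grip force is fixed at half the most. Time passes only in rows, so rows that do not move let the fingers close. It gives the time, the measured TCP pose, the force and the opening at its end, in the units of the state.
- manip.observe(): the state, without advancing time (a new reading comes with each control period).
- manip.capture(name): name is "side" or "top"; returns the picture (480x640x3 uint8, red, green, blue); there is no depth.
- manip.camera_model(name): a dict with "mtx" (3x3 intrinsics, pixels), "camera_from_world" (4x4, takes a point from world to camera coordinates). Camera axes: x right, y down, z forward; pixel columns grow to the right and rows downward; lengths in m; the calibration is good to about 2 mm. A picture is of the moment at which its call begins. camera_model takes no time and is no camera call.
- manip.sign_off(): hands the job in, once; it reports no verdict.
The state is a dict: "clock": time; "joint_pos": joint angles; "dq": joint speeds; "joint_efforts": joint torques, N m; "tool_pos": TCP position; "tcp_rot": TCP orientation; "ft_force": force on the tool from outside, world axes, zero at the start; "moment": the same for the moment, N m; "gripper_width": opening from 0.0 (shut) to 1.0 (fully open).
Only numpy, scipy, OpenCV 4.12 (cv2) and the standard library are available. Lean on these libraries where they do the work, as an engineer would, in place of code of your own. Each camera call takes 0.05 s, during which the arm holds its last target. There are 200 camera calls.

### The job

One of the two blue parts crates is stamped underneath. First tip both crates over, away from you onto their backs, so that their undersides face you and both lie short of the yellow dispatch line; then push the stamped one, as it lies, until all of it is just over the line but still on the mat, and leave the other lying short of it. Only push with the fingertips or the outside of the fingers: lift nothing off the mat, and leave the other things on the bench alone.

Things in the scene. Friction and masses are not known exactly. Their poses are not given: they have to be found in the camera images.
- mat: black rubber bench mat, fixed, 365 (x) x 370 (y) x 4 mm, on which the crates stand; origin at table level, 190 mm from its near edge and 175 mm from its far edge; x points away from the robot, y to the left
- line (a point): middle of the dispatch line, a yellow line 20 mm wide and 350 mm long painted flat across the mat along its y; x points away from the robot, across the line; z is the mat's top (4 mm); the mat goes on 130 mm beyond this point
- crate_a: open blue plastic parts crate, empty, 56 (x) x 80 (y) x 90 mm high, walls 4 mm, about 0.25 kg, blank white card on its near face. Stands upright on the mat, left or right; upright it looks the same as crate_b. Origin: centre of its underside; x points away from the robot at the start, z to the open mouth. This one carries the stamp: a 42 mm orange and white round mark in the middle of its underside.
- crate_a_foot_l (a point): on crate_a's underside, middle of its left edge (40 mm to +y of the origin). Lying on its back the crate is 56 mm high, its underside an upright 80 mm wide face towards the robot
- crate_a_foot_r (a point): on crate_a's underside, middle of its right edge (40 mm to -y of the origin)
- crate_a_mouth (a point): centre of crate_a's open mouth, 90 mm from the underside along z. Pushed near the top of its near face the crate tips about its far bottom edge, passes its balance at about 35 degrees and falls on its far face
- crate_b: open blue plastic parts crate, empty, 56 (x) x 80 (y) x 90 mm high, walls 4 mm, about 0.25 kg, blank white card on its near face. Stands upright on the mat, left or right; upright it looks the same as crate_a. Origin: centre of its underside; x points away from the robot at the start, z to the open mouth. Its underside is plain.
- crate_b_foot_l (a point): on crate_b's underside, middle of its left edge (40 mm to +y of the origin). Lying on its back the crate is 56 mm high, its underside an upright 80 mm wide face towards the robot
- crate_b_foot_r (a point): on crate_b's underside, middle of its right edge (40 mm to -y of the origin)
- crate_b_mouth (a point): centre of crate_b's open mouth, 90 mm from the underside along z. Pushed near the top of its near face the crate tips about its far bottom edge, passes its balance at about 35 degrees and falls on its far face
- blue_union: blue pipe union, 22x25x39 mm, standing on the mat midway between the crates' lanes, short of the line; origin centre of its underside; leave alone
- dish: small round metal parts dish, 95 mm across, 22 high, right of the mat; leave alone
- oiler: squeeze oil bottle with red spout, 43 mm across, 136 high, right of the mat; leave alone

How it is judged (in metres and radians):
On the way:
1. both crates lie on their backs, mouths towards the line, short of the dispatch line (angle between each of crate_a, crate_b's own z axis and vertical above 1.4 rad and z of line in the frame of crate_a above 0.04 m and z of line in the frame of crate_b above 0.04 m and x of each of crate_a_mouth, crate_b_mouth in the frame of line below 0.01 m), for 0.2 s.
At the end, for the whole second after the job is handed in: The stamped crate lies on its back, its underside 3 mm or more past the middle of the line, its mouth at most 3 mm past the mat's far edge (133 mm past the line's middle); the plain one lies on its back, mouth towards the line and not past the line's far edge; both at rest (x of each of crate_a_foot_l, crate_a_foot_r in the frame of line above 0.003 m and x of crate_a_mouth in the frame of line between 0.05 and 0.133 m and angle between each of crate_a, crate_b's own z axis and vertical above 1.4 rad and height (world z) of crate_a below 0.045 m and z of line in the frame of crate_b above 0.04 m and x of crate_b_mouth in the frame of line below 0.01 m and linear speed of each of crate_a, crate_b below 0.02 m/s and angular speed of each of crate_a, crate_b below 0.1 rad/s); the robot touches nothing.
It fails at once if a crate is lifted or carried: the middle of its underside comes more than 50 mm above the table (tipping takes it to 32 mm) or the middle of its mouth more than 112 mm (tipping takes it to 98 mm) (height (world z) of any of crate_a, crate_b above 0.05 m or height (world z) of any of crate_a_mouth, crate_b_mouth above 0.112 m).
It fails at once if the union, dish or oil bottle is moved by more than 20 mm (distance of any of blue_union, dish, oiler from where it was at the start of the episode above 0.02 m).
It also fails if it takes over 48 s, if anything falls off the work surface, if the arm or the gripper's body presses on something with over 40 N, if the wrist force passes 120 N, or if a joint passes its speed limit or range.

## Working session

There is one attempt and no reset: what is moved stays moved. The work goes in short steps, Python scripts to look and compute and a shell command to move; the robot and the scene stay as the last step left them, time stands still between calls to the robot, and variables do not carry over. Pictures are saved under pics/ and viewed, about 8 in all and at most 12, crops included, and the job is handed in when it is done.

```bash
mkdir -p pics; ls; python3 - <<'E'
from plant import manip
import cv2
print(manip.observe(), manip.hold_point_z)
for n in("top","side"):
    cv2.imwrite(f"pics/{n}0.png",manip.capture(n)[:,:,::-1]); print(manip.camera_model(n))
E
```

```text
pics
{'clock': 0.0, 'joint_pos': array([68.9379991 , 36.05739489,  2.20252547, 86.99427885, -1.54760535,
       57.08281598, -1.14669704]), 'dq': array([ 1.32335605e-01, -1.25741126e-04,  4.55239513e-02, -7.64951379e-02,
        7.83056249e-02,  5.99278753e-02, -4.51105297e-02]), 'joint_efforts': array([-3.60094500e-04, -5.49734402e+01,  1.14299197e+00, -1.86635131e+01,
       -5.22781047e-02,  2.38055916e-02,  1.72830178e-04]), 'tool_pos': array([ 0.19304575, -0.61999393,  0.20458091]), 'tcp_rot': array([-1.79895182e+02,  7.24710567e-04,  1.72908909e+01]), 'ft_force': array([-0.03530647,  0.74705971,  0.36883038]), 'moment': array([ 0.0109925 , -0.00410672, -0.00987671]), 'gripper_width': 1.0037695568999854} 0.0188
{'mtx': array([[543.86096622,   0.        , 325.13741053],
       [  0.        , 543.86096622, 246.85347643],
       [  0.        ,   0.        ,   1.        ]]), 'camera_from_world': array([[-3.60025601e-02, -9.99351528e-01, -5.83140981e-04,
        -8.55797110e-02],
       [-9.76453834e-01,  3.53018333e-02, -2.12818445e-01,
         5.36234407e-01],
       [ 2.12701024e-01, -7.09259860e-03, -9.77091587e-01,
         1.09319991e+00],
       [ 0.00000000e+00,  0.00000000e+00,  0.00000000e+00,
         1.00000000e+00]])}
{'mtx': array([[511.03702019,   0.        , 316.40161497],
       [  0.        , 511.03702019, 240.02706013],
       [  0.        ,   0.        ,   1.        ]]), 'camera_from_world': array([[ 0.99387357, -0.11047414,  0.00328609, -0.55872403],
       [-0.0721431 , -0.67098153, -0.73795607,  0.02880028],
       [ 0.08372997,  0.73319796, -0.67484075,  1.08972323],
       [ 0.        ,  0.        ,  0.        ,  1.        ]])}
```

View pics/top0.png

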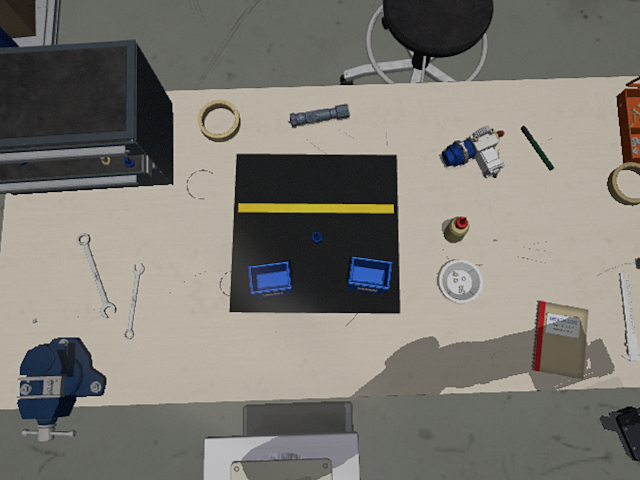

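View pics/side0.png

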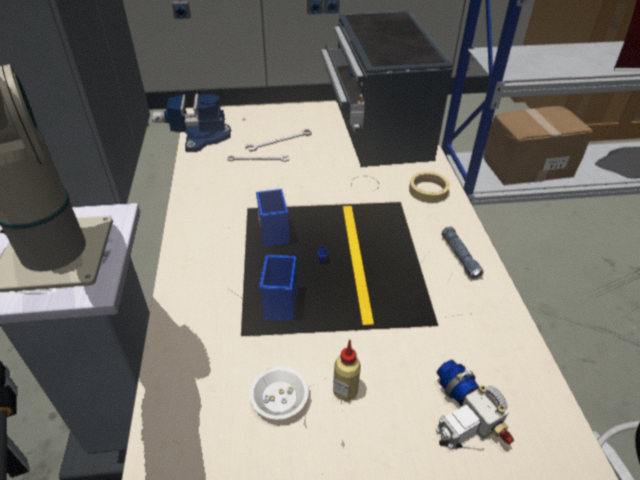

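```bash
cat > h.py <<'E'
import numpy as np, cv2
from plant import manip
def proj(n,P):
    m=manip.camera_model(n);P=np.atleast_2d(P).astype(float);T=m["camera_from_world"]
    c=P@T[:3,:3].T+T[:3,3];p=c@m["mtx"].T;return p[:,:2]/p[:,2:]
def back(n,uv,z):
    m=manip.camera_model(n);T=m["camera_from_world"];R=T[:3,:3];o=-R.T@T[:3,3]
    uv=np.atleast_2d(uv);d=(np.c_[uv,np.ones(len(uv))]@np.linalg.inv(m["mtx"]).T)@R
    return o+d*((z-o[2])/d[:,2:])
E
python3 - <<'E'
from h import *
a=cv2.imread("pics/top0.png");b=cv2.imread("pics/side0.png")
A=cv2.resize(a[195:320,225:405],None,fx=4,fy=4,interpolation=cv2.INTER_CUBIC)
cv2.imwrite("pics/top0z.png",A)
def yel(i): 
    h=cv2.cvtColor(i,cv2.COLOR_BGR2HSV);return cv2.inRange(h,(20,150,120),(35,255,255))
for n,i in(("top",a),("side",b)):
    r,l,s,c=cv2.connectedComponentsWithStats(yel(i));k=1+s[1:,4].argmax()
    box=cv2.boxPoints(cv2.minAreaRect(np.argwhere(l==k)[:,::-1].astype(np.float32)))
    print(n,"line c",back(n,c[k],.004)*1e3,"\n",back(n,box,.004)*1e3)
    h=cv2.cvtColor(i,cv2.COLOR_BGR2HSV);m=cv2.inRange(h,(105,120,40),(130,255,255))
    r,l,s,c=cv2.connectedComponentsWithStats(m)
    for k in range(1,r):
        if s[k,4]>40 and 220<c[k][0]<400 and 180<c[k][1]<330: print(n,s[k],c[k],(back(n,c[k],.094)*1e3).round())
E
```

```text
top line c [[635.267832   -86.51312607   4.        ]] 
 [[ 652.82876365   87.64571671    4.        ]
 [ 640.17249103 -261.94322732    4.        ]
 [ 619.12595055 -260.62488674    4.        ]
 [ 631.73232425   87.68627802    4.        ]]
top [311 231  12  12  93] [316.51612903 236.7311828 ] [[547. -88.  94.]]
top [ 347  256   46   39 1306] [369.16845329 274.17151608] [[ 465. -192.   94.]]
top [ 248  261   45   34 1050] [272.19142857 277.66666667] [[465.   5.  94.]]
side line c [[ 635.45831325 -113.32275243    4.        ]] 
 [[ 629.2831326    88.85283762    4.        ]
 [ 657.38332188   93.7590158     4.        ]
 [ 640.0281841  -261.77570268    4.        ]
 [ 618.05489868 -264.25348018    4.        ]]
side [257 190  32  56 891] [274.69023569 223.49943883] [[471. -62.  94.]]
side [317 246  12  17 128] [322.21875   254.1171875] [[ 555. -159.   94.]]
side [ 259  254   38   66 2099] [278.74416389 286.32539304] [[ 470. -232.   94.]]
```

View pics/top0z.png

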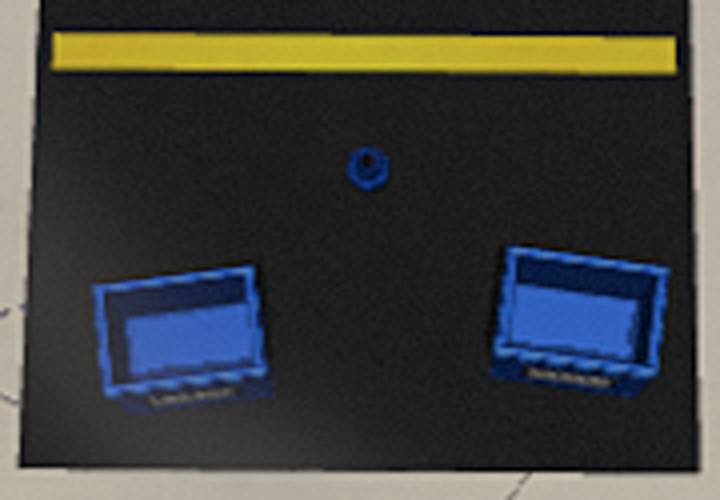

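```bash
cat >> h.py <<'E'
from scipy.spatial.transform import Rotation as Ro
def go(xyz,yaw):
    s=manip.observe();R=Ro.from_euler("xyz",s["tcp_rot"],degrees=True);W=Ro.from_euler("xyz",[180,0,yaw],degrees=True)
    print("t",round(s["clock"],2),"at",(s["tool_pos"]*1e3).round(1),s["tcp_rot"].round(1),"F",s["ft_force"].round(1),"w",round(s["gripper_width"],2))
    d=(np.array(xyz)-s["tool_pos"])*1e3
    print("turn",(R.inv()*W).as_rotvec().round(3),"shift",R.inv().apply(d).round(1),"after-turn shift",W.inv().apply(d).round(1))
E
python3 - <<'E'
from h import *
for nm,q in(("L",[(95,286),(256,266),(270,374),(108,396)]),("R",[(507,247),(668,268),(655,374),(495,350)])):
    p=back("top",np.array(q)/4+[225-.375,195-.375],.094)*1e3
    print(nm,p.round(),"c",p.mean(0).round(),"yaw far/near",[np.degrees(np.arctan2(-(v[0]),v[1])).round(1) for v in(p[0]-p[1],p[3]-p[2])],
     "near mid",((p[2]+p[3])/2).round())
print(back("top",[458,223],.136)*1e3)
go([.395,-.175,.2],-7)
E
```

```text
L [[490.  53.  94.]
 [498. -29.  94.]
 [442. -35.  94.]
 [434.  47.  94.]] c [466.   9.  94.] yaw far/near [np.float64(5.1), np.float64(5.7)] near mid [438.   6.  94.]
R [[ 503. -157.   94.]
 [ 489. -239.   94.]
 [ 435. -229.   94.]
 [ 450. -149.   94.]] c [ 469. -193.   94.] yaw far/near [np.float64(-9.7), np.float64(-10.7)] near mid [ 443. -189.   94.]
[[ 554.70167477 -369.93427876  136.        ]]
t 0.1 at [ 193.  -620.1  204.7] [-179.9    0.    17.3] F [-0.3  0.5  0.1] w 1.01
turn [-0.002  0.     0.424] shift [ 325.1 -364.9    5.3] after-turn shift [ 146.2 -466.4    4.7]
```

```bash
python3 -m crank '[[[0,0,0],[40,-45,0],0.4],[[0,0,0],[40,-45,0],0.4],[[0,0,0],[40,-45,0],0.4],[[0,0,0],[40,-45,0],0.4],[[0,0,0],[40,-45,0],0.4],[[0,0,0],[40,-45,0],0.4],[[0,0,0],[40,-45,0],0.4],[[0,0,0],[0,0,0],0.4]]'; python3 -c "
from h import *
go([.408,-.182,.2],-10)"
```

```text
clock: 1.1
tool_pos: [0.3713, -0.2241, 0.202]
tcp_rot: [-179.8, 0.0, 17.3]
ft_force: [-0.4, -0.9, -0.5]
gripper_width: 0.4
t 1.1 at [ 371.3 -224.1  202. ] [-179.8    0.    17.3] F [-0.4 -0.9 -0.5] w 0.4
turn [-0.003  0.001  0.477] shift [ 47.5 -29.3   2. ] after-turn shift [ 28.8 -47.8   2. ]
```

```bash
python3 -m crank '[[[0,0,0.16],[0,0,0],0.4],[[0,0,0.16],[0,0,0],0.4],[[0,0,0.16],[0,0,0],0.4],[[0,0,0],[29,-48,0],0.4],[[0,0,0],[0,0,0],0.4]]'; python3 -c "
from h import *
go([.408,-.182,.08],-10)"
```

```text
clock: 1.72
tool_pos: [0.4079, -0.1861, 0.2015]
tcp_rot: [-180.0, 0.2, -11.5]
ft_force: [-0.8, 0.0, 0.1]
gripper_width: 0.4
t 1.73 at [ 407.9 -186.1  201.5] [-180.     0.2  -11.5] F [-0.8  0.   0.1] w 0.4
turn [-0.     0.003 -0.025] shift [ -0.3  -4.  121.5] after-turn shift [ -0.6  -4.1 121.5]
```

```bash
python3 -m crank '[[[0,0,-0.025],[0,-4,40],0.4],[[0,0,0],[0,0,40],0.4],[[0,0,0],[0,0,41],0.4],[[0,0,0],[8,0,0],0.4],[[0,0,0],[8,0,0],0.4],[[0,0,0],[0,0,0],0.4]]'; python3 - <<'E'
from h import *
go([.46,-.182,.08],-10)
a=manip.capture("top")[195:320,225:405,::-1];b=manip.capture("side")[170:345,230:440,::-1]
a=cv2.resize(a,(720,500)) ; b=cv2.resize(b,(600,500))
cv2.imwrite("pics/p1.png",cv2.resize(np.hstack([a,b]),(792,300)))
E
```

```text
clock: 2.48
tool_pos: [0.4248, -0.1942, 0.0803]
tcp_rot: [179.7, -0.1, -10.4]
ft_force: [-0.4, -0.4, 0.3]
gripper_width: 0.398
t 2.48 at [ 424.8 -194.2   80.3] [ 1.797e+02 -1.000e-01 -1.040e+01] F [-0.4 -0.4  0.3] w 0.4
turn [ 0.005 -0.002 -0.008] shift [ 32.4 -18.4   0.3] after-turn shift [ 32.6 -18.1   0.3]
```

View pics/p1.png

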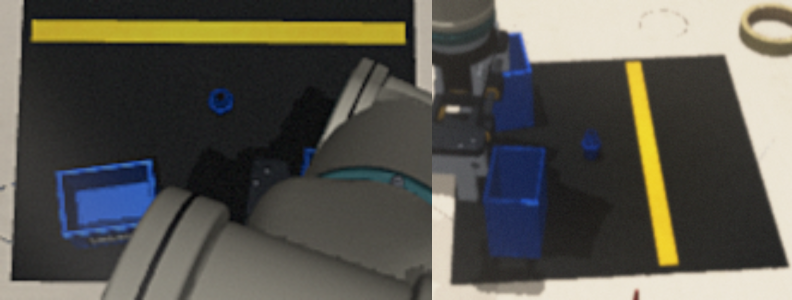

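```bash
python3 -m crank '[[[0,0,0],[0,-6,0],0.4],[[0,0,0],[8,0,0],0.4],[[0,0,0],[8,0,0],0.4],[[0,0,0],[8,0,0],0.4]]';python3 -m crank '[[[0,0,0],[10,0,0],0.4],[[0,0,0],[10,0,0],0.4]]'; python3 - <<'E'
from h import *
go([.46,-.182,.08],-10)
b=manip.capture("side")[150:350,220:450,::-1]
cv2.imwrite("pics/p2.png",cv2.resize(b,(575,500)))
E
```

```text
clock: 3.08
tool_pos: [0.4491, -0.1913, 0.0817]
tcp_rot: [179.7, -0.0, -10.4]
ft_force: [-1.0, 0.7, 1.7]
gripper_width: 0.401
clock: 3.32
tool_pos: [0.4706, -0.1953, 0.0818]
tcp_rot: [179.7, -0.1, -10.4]
ft_force: [0.1, -0.4, 0.7]
gripper_width: 0.4
t 3.33 at [ 470.6 -195.3   81.8] [ 1.797e+02 -1.000e-01 -1.040e+01] F [ 0.1 -0.4  0.7] w 0.4
turn [ 0.005 -0.001 -0.007] shift [-12.8 -11.2   1.7] after-turn shift [-12.8 -11.3   1.8]
```

View pics/p2.png

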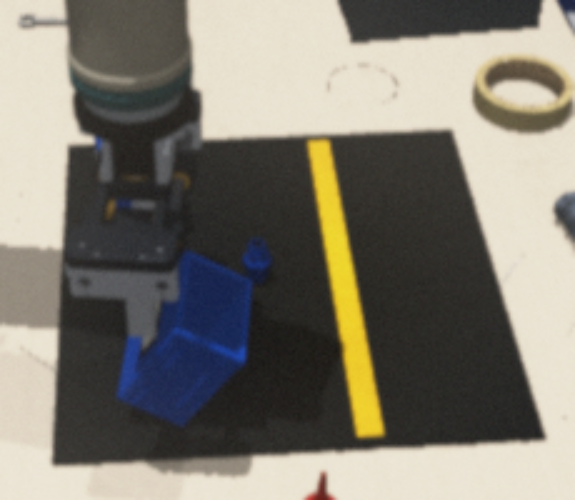

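The right crate is tipping cleanly (about 30°). I'll continue.

```bash
python3 -m crank '[[[0,0,0],[10,0,0],0.4],[[0,0,0],[10,0,0],0.4],[[0,0,0],[3,0,0],0.4],[[0,0,0],[0,0,0],0.4],[[0,0,0],[-30,0,-40],0.4],[[0,0,0],[-15,0,-50],0.4],[[0,0,0],[0,0,-20],0.4]]'; python3 - <<'E'
from h import *
go([.405,.003,.2],5.5)
b=manip.capture("side")[150:350,220:450,::-1]
cv2.imwrite("pics/p3.png",cv2.resize(b,(575,500)))
E
```

```text
clock: 4.25
tool_pos: [0.4493, -0.1907, 0.1914]
tcp_rot: [179.8, 0.1, -10.4]
ft_force: [0.6, -0.1, -0.8]
gripper_width: 0.402
t 4.25 at [ 449.3 -190.7  191.4] [ 1.798e+02  1.000e-01 -1.040e+01] F [ 0.6 -0.1 -0.8] w 0.4
turn [ 0.004  0.003 -0.277] shift [ -78.5 -182.5   -9.2] after-turn shift [ -25.6 -197.    -8.6]
```

View pics/p3.png

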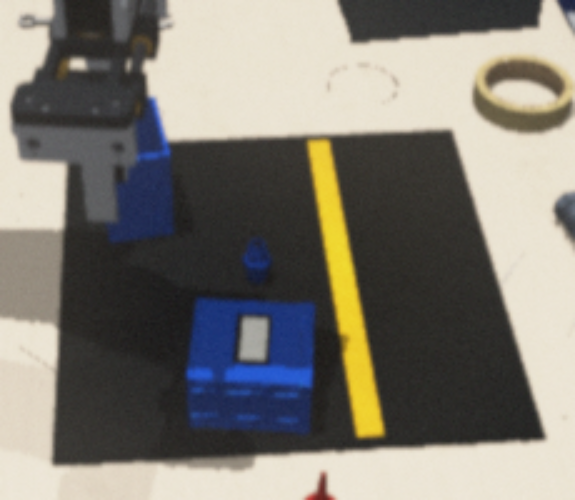

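The right crate is on its back, short of the line. Next is the left one.

```bash
python3 -m crank '[[[0,0,-0.14],[0,0,-5],0.4],[[0,0,-0.14],[0,0,-5],0.4],[[0,0,0],[-26,-50,0],0.4],[[0,0,0],[0,-49,0],0.4],[[0,0,0],[0,-49,0],0.4],[[0,0,0],[0,-49,0],0.4],[[0,0,0],[0,0,0],0.4]]'; python3 - <<'E'
from h import *
go([.405,.003,.08],5.5)
f=manip.capture("top");cv2.imwrite("pics/top4.png",f[:,:,::-1])
h=cv2.cvtColor(f,cv2.COLOR_RGB2HSV);m=cv2.inRange(h,(4,130,80),(18,255,255));m[:195]=0;m[320:]=0;m[:,:225]=0;m[:,405:]=0
print("orange px",np.argwhere(m)[:,::-1].tolist()[:40])
E
```

```text
clock: 5.18
tool_pos: [0.4008, 0.0067, 0.1995]
tcp_rot: [179.7, 0.1, 6.1]
ft_force: [-0.4, 0.2, 0.4]
gripper_width: 0.4
t 5.17 at [400.8   6.7 199.5] [1.797e+02 1.000e-01 6.100e+00] F [-0.4  0.2  0.4] w 0.4
turn [0.005 0.002 0.01 ] shift [  4.    3.6 119.5] after-turn shift [  3.9   4.1 119.5]
orange px []
```

```bash
python3 -m crank '[[[0,0,0],[4,0,40],0.4],[[0,0,0],[0,0,40],0.4],[[0,0,0],[0,0,39],0.4],[[0,0,0],[0,0,0],0.4]]'; python3 - <<'E'
from h import *
go([.405,.003,.08],5.5)
E
```

```text
clock: 5.72
tool_pos: [0.4071, -0.0012, 0.0774]
tcp_rot: [179.5, -0.1, 5.4]
ft_force: [0.4, -0.3, 0.5]
gripper_width: 0.4
t 5.72 at [407.1  -1.2  77.4] [ 1.795e+02 -1.000e-01  5.400e+00] F [ 0.4 -0.3  0.5] w 0.4
turn [ 0.008 -0.001 -0.001] shift [-1.7 -4.4 -2.7] after-turn shift [-1.7 -4.4 -2.6]
```

```bash
python3 -m crank '[[[0,0,0],[8,-5,-2],0.4],[[0,0,0],[8,0,0],0.4],[[0,0,0],[8,0,0],0.4],[[0,0,0],[8,0,0],0.4],[[0,0,0],[8,0,0],0.4],[[0,0,0],[8,0,0],0.4]]'; python3 -m crank '[[[0,0,0],[10,0,0],0.4],[[0,0,0],[10,0,0],0.4],[[0,0,0],[10,0,0],0.4],[[0,0,0],[5,0,0],0.4],[[0,0,0],[0,0,0],0.4],[[0,0,0],[-30,0,-40],0.4],[[0,0,0],[-30,0,-50],0.4],[[0,0,0],[0,0,-20],0.4]]'; python3 - <<'E'
from h import *
go([.40,-.18,.2],-8)
b=manip.capture("side")[150:350,220:450,::-1]; a=manip.capture("top");cv2.imwrite("pics/top5.png",a[:,:,::-1]);a=a[195:320,225:405,::-1]
cv2.imwrite("pics/p5.png",np.hstack([cv2.resize(b,(345,300)),cv2.resize(a,(432,300))]))
E
```

```text
clock: 6.48
tool_pos: [0.46, 0.0076, 0.0841]
tcp_rot: [179.5, -0.5, 5.3]
ft_force: [-0.5, -0.2, 0.7]
gripper_width: 0.398
clock: 7.48
tool_pos: [0.4336, 0.0062, 0.1934]
tcp_rot: [179.5, -0.1, 5.3]
ft_force: [0.8, -0.5, 0.6]
gripper_width: 0.405
t 7.47 at [433.6   6.2 193.4] [ 1.795e+02 -1.000e-01  5.300e+00] F [ 0.8 -0.5  0.6] w 0.4
turn [ 0.009 -0.002  0.232] shift [-50.7 182.4  -5.1] after-turn shift [ -7.4 189.1  -6.6]
```

View pics/p5.png

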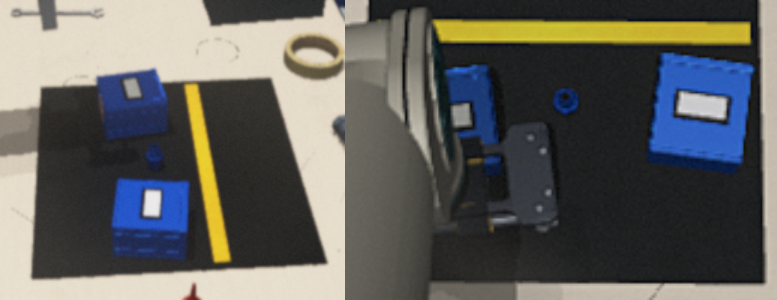

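Both crates lie on their backs. I'll move the arm aside to the right so I can see the left crate's underside.

```bash
python3 -m crank '[[[0,0,0],[-10,55,-10],0.4],[[0,0,0],[-10,55,0],0.4],[[0,0,0],[-10,55,0],0.4],[[0,0,0],[-5,55,0],0.4],[[0,0,0],[0,55,0],0.4],[[0,0,0],[0,0,0],0.4]]'; python3 - <<'E'
from h import *
go([.45,0,.2],5)
a=manip.capture("top");cv2.imwrite("pics/top6.png",a[:,:,::-1])
cv2.imwrite("pics/p6.png",cv2.resize(a[195:320,225:405,::-1],(720,500),interpolation=cv2.INTER_CUBIC))
for f in("top5","top6"):
    h=cv2.cvtColor(cv2.imread(f"pics/{f}.png"),cv2.COLOR_BGR2HSV);m=cv2.inRange(h,(2,90,50),(18,255,255));m[:225]=0;m[320:]=0;m[:,:240]=0;m[:,400:]=0
    p=np.argwhere(m)[:,::-1];print(f,len(p),p.mean(0) if len(p) else "")
E
```

```text
clock: 8.32
tool_pos: [0.4275, -0.277, 0.1992]
tcp_rot: [179.6, -0.1, 5.7]
ft_force: [-0.2, -1.0, -0.5]
gripper_width: 0.399
t 8.32 at [ 427.5 -277.   199.2] [ 1.796e+02 -1.000e-01  5.700e+00] F [-0.2 -1.  -0.5] w 0.4
turn [ 0.006 -0.001  0.012] shift [  49.8 -273.5   -2.4] after-turn shift [  46.6 -274.    -0.8]
top5 0 
top6 26 [270.30769231 266.92307692]
```

View pics/p6.png

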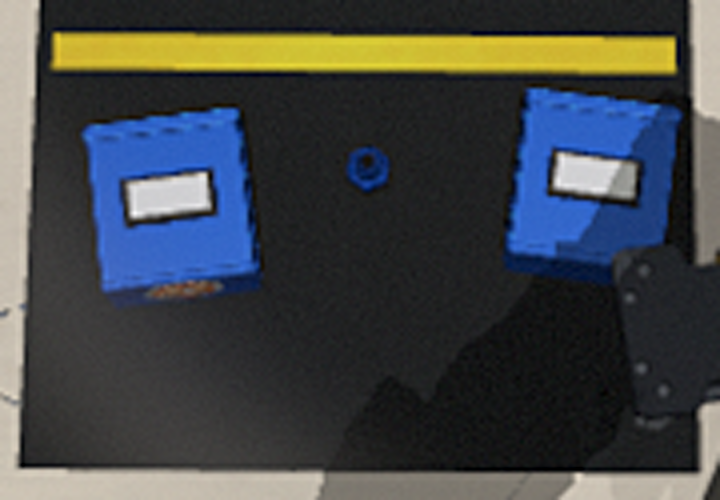

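```bash
python3 - <<'E'
from h import *
q=np.array([(103,292),(258,268),(239,109),(85,129)])/4+[225-.375,195-.375]
p=back("top",q,.060)*1e3;print(p.round(),"under mid",(p[0]+p[1])/2,"yaw",[np.degrees(np.arctan2(-v[0],v[1])).round(1) for v in(p[0]-p[1],p[3]-p[2])])
E
```

```text
[[493.  53.  60.]
 [503. -28.  60.]
 [590. -20.  60.]
 [582.  62.  60.]] under mid [498.38339574  12.55173544  60.        ] yaw [np.float64(6.9), np.float64(5.6)]
```

The stamp (orange) is on the left crate's underside. The right crate is plain.

```bash
python3 -m crank '[[[0,0,0],[12,-52,0],0.45],[[0,0,0],[12,-52,0],0.45],[[0,0,0],[12,-52,0],0.45],[[0,0,0],[12,-52,0],0.45],[[0,0,0],[12,-52,0],0.45],[[0,0,0],[0,-10,0],0.45],[[0,0,0],[0,0,0],0.45]]'; python3 - <<'E'
from h import *
go([.463,.009,.03],6)
E
```

```text
clock: 9.25
tool_pos: [0.4543, 0.0185, 0.1922]
tcp_rot: [-179.9, 0.6, 6.6]
ft_force: [-0.1, -0.0, 0.9]
gripper_width: 0.451
t 9.25 at [454.3  18.5 192.2] [-179.9    0.6    6.6] F [-0.1 -0.   0.9] w 0.45
turn [-0.002  0.01   0.01 ] shift [  9.2  10.8 162.1] after-turn shift [  7.6  10.4 162.2]
```

```bash
python3 -m crank '[[[0,0.01,0.01],[4,4,45],0.45],[[0,0,0],[2,0,45],0.45],[[0,0,0],[0,0,40],0.45],[[0,0,0],[0,0,30],0.45],[[0,0,0],[0,0,0],0.45]]'; python3 - <<'E'
from h import *
go([.651,.018,.03],-1)
E
```

```text
clock: 9.88
tool_pos: [0.4605, 0.0087, 0.0281]
tcp_rot: [179.9, -0.1, 5.5]
ft_force: [0.4, -0.6, -0.8]
gripper_width: 0.452
t 9.88 at [460.5   8.7  28.1] [ 1.799e+02 -1.000e-01  5.500e+00] F [ 0.4 -0.6 -0.8] w 0.45
turn [ 0.001 -0.002  0.114] shift [190.5   9.1  -1.5] after-turn shift [190.3 -12.6  -1.9]
```

```bash
python3 -m crank '[[[0,0,0],[12,0,0],0.45],[[0,0,0],[10,0,0],0.45],[[0,0,0],[8,0,0],0.45],[[0,0,0],[10,0,0],0.45],[[0,0,0.02],[12,0,0],0.45],[[0,0,0.02],[12,0,0],0.45],[[0,0,0.02],[12,0,0],0.45],[[0,0,0.02],[12,0,0],0.45]]'; python3 - <<'E'
from h import *
go([.651,.018,.03],-1)
E
```

```text
clock: 10.88
tool_pos: [0.5552, 0.015, 0.0323]
tcp_rot: [179.9, -0.3, 0.5]
ft_force: [-1.4, -0.8, 0.8]
gripper_width: 0.453
t 10.88 at [555.2  15.   32.3] [179.9  -0.3   0.5] F [-1.4 -0.8  0.8] w 0.45
turn [ 0.001 -0.006  0.027] shift [95.8 -2.1  2.8] after-turn shift [95.8 -4.6  2.3]
```

```bash
python3 -m crank '[[[0,0,0.02],[12,0,0],0.45],[[0,0,0.01],[12,0,0],0.45],[[0,0,0],[12,0,0],0.45],[[0,0,0],[12,0,0],0.45],[[0,0,0],[12,0,0],0.45],[[0,0,0],[12,0,0],0.45],[[0,0,0],[8,0,0],0.45],[[0,0,0],[0,0,0],0.45]]'; python3 - <<'E'
from h import *
go([.651,.018,.03],-1)
E
```

```text
clock: 11.88
tool_pos: [0.6417, 0.0133, 0.0324]
tcp_rot: [179.9, -0.3, -1.3]
ft_force: [-0.2, 0.2, -0.0]
gripper_width: 0.449
t 11.88 at [641.7  13.3  32.4] [179.9  -0.3  -1.3] F [-0.2  0.2 -0. ] w 0.45
turn [ 0.001 -0.006 -0.006] shift [ 9.1 -4.9  2.4] after-turn shift [ 9.2 -4.8  2.4]
```

Push the last 9 mm, then back off, raise and retreat to look.

```bash
python3 -m crank '[[[0,0,0],[5,0,0],0.45],[[0,0,0],[4,0,0],0.45],[[0,0,0],[0,0,0],0.45],[[0,0,0],[-25,0,0],0.45],[[0,0,0],[-40,0,-30],0.45],[[0,0,0],[-40,0,-50],0.45],[[0,0,0],[-40,0,-50],0.45],[[0,0,0],[-40,0,-40],0.45]]';python3 -m crank '[[[0,0,0],[-20,50,0],0.45],[[0,0,0],[0,50,0],0.45],[[0,0,0],[0,50,0],0.45],[[0,0,0],[0,0,0],0.45]]'; python3 - <<'E'
from h import *
go([.651,.018,.03],-1)
a=manip.capture("top");cv2.imwrite("pics/top7.png",a[:,:,::-1])
cv2.imwrite("pics/p7.png",cv2.resize(a[145:320,225:405,::-1],(612,595),interpolation=cv2.INTER_CUBIC))
E
```

```text
clock: 12.88
tool_pos: [0.4645, 0.0178, 0.2]
tcp_rot: [179.9, -0.4, -1.3]
ft_force: [1.4, 1.3, 0.9]
gripper_width: 0.449
clock: 13.38
tool_pos: [0.4428, -0.1347, 0.2057]
tcp_rot: [179.9, -1.3, -1.1]
ft_force: [-0.0, -0.4, -0.1]
gripper_width: 0.45
t 13.38 at [ 442.8 -134.7  205.7] [179.9  -1.3  -1.1] F [-0.  -0.4 -0.1] w 0.45
turn [ 0.002 -0.023 -0.001] shift [ 201.3 -157.   180. ] after-turn shift [ 205.6 -156.3  175.7]
```

View pics/p7.png

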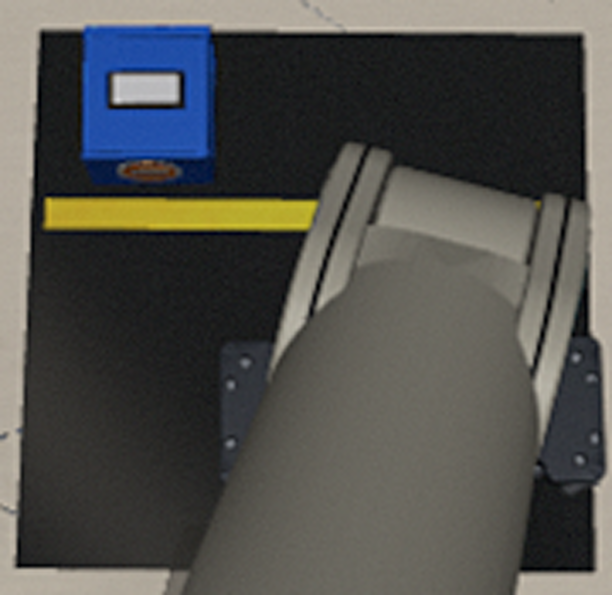

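```bash
python3 - <<'E'
from h import *
p=back("top",np.array([(527,88),(680,108)])/4+[224.6,194.6],.06)*1e3;print("plain mouth",p.round())
p=back("top",np.array([(84,184),(213,182)])/3.4+[224.6,144.6],.004)*1e3;print("stamped foot",p.round())
b=manip.capture("side")[150:350,220:450,::-1];cv2.imwrite("pics/p8.png",cv2.resize(b,(575,500)))
print(manip.observe()["dq"].round(2))
E
```

```text
plain mouth [[ 596. -174.   60.]
 [ 582. -255.   60.]]
stamped foot [[662.  62.   4.]
 [660. -24.   4.]]
[-1.97  0.11 -1.23  0.35 -0.13  0.11 -0.12]
```

View pics/p8.png

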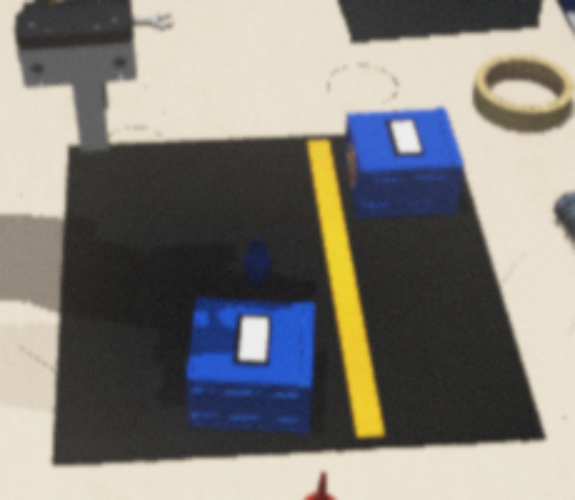

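```bash
python3 -c "
from plant import manip
print(manip.sign_off())"
```

```text
the job is handed in; nothing more can be done
None
```

I tipped both crates onto their backs short of the line. The stamp was on the left crate's underside, so I pushed that one over the line and left the plain right one lying short of it. The job was handed in at about 13.5 s of the 48 s allowed.

These are my last checks, taken from the pictures:

- **Stamped crate:** its underside is about 20 mm past the line's middle (x about 661 mm, against about 639 mm for the line there). By the 90 mm crate length, the mouth is about 110 mm past, still on the mat; I didn't measure the mouth itself.
- **Plain crate:** it lies on its back, with its mouth about 45 mm short of the line's middle.
- **Other things:** the blue union looks unmoved in the last side picture. The dish and oil bottle weren't re-measured; the arm passed above the dish at a TCP height of about 0.2 m and did not come near the bottle.
- **Robot:** the gripper was clear above everything at hand-in, and the measured forces stayed within about 2 N.

No check failed or disagreed. `sign_off()` gave no verdict.

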